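# Square two panel blanks into a sloping corner jig for pilot drilling

## Robot

A 6-joint arm with a two-finger parallel gripper is mounted at the origin on the work surface. World frame = base frame: x ahead of the robot, y to its left, z up, the work surface at z = 0. Lengths are in m, angles in rad, forces in N, time in s.
With the tool pointing down it reaches from about 0.35 to 0.775 m from the base axis. Payload 7.3 kg.
Tool frame: the origin (TCP) lies at the very end of the fingers, on their centre line; the grasp point (between the pads) lies 19 mm behind it; z points along the fingers, y is the line along which they close (so a half turn about z gives the same grasp; the last joint's range is limited). The gripper opens to 92 mm and grips with 3 to 60 N. Pads are 19 mm wide; open, the fingers measure 130 mm over their backs; the gripper's body (75 mm by 190 mm) begins 47 mm behind the grasp point.
Start: joints at [-1.491, 0.342, 1.524, -0, 1.275, -0.146], TCP at [0.118, -0.512, 0.227] pointing down, gripper open.
Joint ranges: [-2.53, 2.53], [-0.77, 2.02], [0.04, 2.7], [-1, 4.14], [0.28, 2.66], [-3.11, 3.11]. Speed limits (rad/s): [2.57, 2.57, 3.14, 3.14, 3.14, 3.14].

## Interface

Orientations are given as [roll, pitch, yaw] about the fixed x, y, z axes, in that order (R = Rz(yaw) Ry(pitch) Rx(roll)).
In Python, from cell import * gives the robot as it stands.
- The arm moves only by the tool step_arm, never from a script. Its argument "commands" is a list of rows, each a list of 7 numbers: the opening, from 0 (shut) to 1 (fully open), then the shift along the world's x, y, z in cm, then the turn, a rotation vector about the world's x, y, z in rad. A call has 1 to 5 rows; each row is the pose to reach, as a shift and turn from the pose commanded when the call began; what a row does not reach only later rows make up. A row lasts 1/12 s, in which the tool goes at most 41.7 mm and 7.16 degrees, less where a joint would pass 70% of its speed; a pose out of reach is approached as far as the arm can. A call with a gripper value outside its range is refused whole. The fingers move at their own pace and stop on an object; "grip_force" is the grip in N (left out, the last holds). Time passes only in rows, so rows that repeat a pose let the fingers close. It gives the time, the measured TCP pose, the force, the opening and the grip force at its end, in the units of the state.
- observe(): the state, without advancing time (a new reading comes with each control period).
- read_camera(name): name is "side" or "top"; returns the picture (384x512x3 uint8, red, green, blue); there is no depth.
- camera_model(name): a dict with "vfov" (degrees; the focal length in pixels is half the picture's height over the tangent of half this angle, whatever the lens; pixels are square), "cx", "cy" (the principal point, pixels), "k1" (the pictures are not rectified: a ray, as slopes to the right and down, at radius r is drawn at 1 + k1 r^2 times it, then the intrinsics apply), "world_to_cam" (4x4, takes a point from world to camera coordinates). Camera axes: x right, y up, looking along -z (the intrinsics and any distortion apply to the point x, -y, -z); pixel columns grow to the right and rows downward; lengths in m; the calibration is good to about 2 mm. A picture is of the moment at which its call begins. camera_model takes no time and is no camera call.
- hand_in(): hands the job in; it is judged then, once.
The state is a dict: "time": time; "qpos": joint angles; "qvel": joint speeds; "joint_efforts": joint torques, N m; "tool_pos": TCP position; "tool_rot": TCP orientation; "contact_force": force on the tool from outside, world axes, zero at the start; "torque": the same for the moment, N m; "opening": finger opening in m; "grip_force": force on a finger pad.
Only numpy, scipy, OpenCV 4.12 (cv2) and the standard library are available. Lean on these libraries where they do the work, as an engineer would, in place of code of your own. Each camera call takes 0.05 s, during which the arm holds its last target. There are 200 camera calls.

## Task

Stack the two windowed panel blanks in the sloping corner jig so they can be drilled together: lay the pale birch one flat on the bed, push it up against the red toe fence and along it until you feel it press against the aluminium side stop, and let go of it there; then lay the dark one flat on top and press it home against the same two fences, edges flush. Lay the boards down gently, without dropping or ramming them, leave the other things on the bench where they are, and let go at the end.

Things in the scene. Friction and masses are not known exactly. Their poses are not given: they have to be found in the camera images.
- birch_centre (a point): Pale birch panel blank, 180 mm long (x), 110 wide (y), 12 thick (z), about 0.14 kg, alike both ways round and both faces. Two through windows, each 50 mm in x by 70 in y, are centred 40 mm either side of the middle; between them a bridge 30 mm wide in x: grip it there, fingers down the windows, closing along x. Point: the board's middle, half-way up. Starts flat on the bench.
- dark_centre (a point): Dark walnut-brown panel blank, exactly the same size, shape, weight and axes as the birch one. Point: the board's middle (middle of its bridge), half-way through its thickness. Starts flat on the bench.
- jig_corner (a point): Fixed jig: dark grey bed sloping 30 degrees, low side towards the robot. Point: on the bed at the foot of the red toe fence's face. x: up the slope; y: level, along the toe fence, to the robot's left; z: square to the bed, upward. Toe fence: face x = 0, 30 mm high, y -130 to +120 mm. Bed: x to 130 mm, y -150 to +125 mm. All rigid. Boards may or may not slide down the bed by themselves.
- stop_bracket (a point): Axes as jig_corner. Point: on the bed, at the inner face of the red bracket fixed 132 mm to the right of jig_corner. The side stop is the aluminium bar (18 mm thick, 30 mm high, x 10 to 115 mm, rigid, square to the toe fence) on two rods from this bracket, its working face (to +y) 22 to 47 mm out in +y, set anew each time and not reported: find it by touch or eye. Boards lie long side to toe fence, short side to bar.
- tape: Bystander, leave alone: yellow tape measure, 70 x 65 x 35 mm, standing on the bench; origin at the middle of its underside.
- glue: Bystander, leave alone: white glue bottle with a red cap, 60 mm across, about 150 mm tall; origin at the middle of its underside.
- square: Bystander, leave alone: carpenter's square with a wooden stock, lying flat, 18 mm high; origin at the middle of its underside.
- mallet: Bystander, leave alone: hammer lying on the bench; origin at the middle of its underside.
Not all that is in view belongs to the job. What is shaped like the part that bears dark_centre but purple is not meant.

How it is judged:
By the outcome, as a careful person would: the job done as asked, in the order asked, and still so for the second after the job is handed in, with the robot touching nothing.
It also fails if it takes over 72 s, if anything falls off the work surface, if the arm or the gripper's body presses on something with over 40 N, if the wrist force passes 120 N, or if a joint passes its speed limit or range.

## Working session

There is one attempt and no reset: what is moved stays moved. The work goes in short steps, Python scripts to look and compute and a tool call to move; the robot and the scene stay as the last step left them, time stands still between calls to the robot, and variables do not carry over. Pictures are saved under pics/ and viewed, at most 10 in all, crops included, and the job is handed in when it is done.

Besides the shell and the picture viewer there is one more tool, called after ">>>" in YAML: its name, and indented under it one key for each argument. step_arm: Moves the arm, as the interface text tells. Its arguments: {"type":"object","properties":{"commands":{"type":"array"},"grip_force":{"type":"number"}},"required":["commands"]}

```bash
ls; mkdir -p pics; python3 - <<'E'
from cell import *
import cv2,numpy as np
for n in("top","side"):
    im=read_camera(n); cv2.imwrite(f"pics/{n}0.png",im[:,:,::-1]); m=camera_model(n); print(n,m["vfov"],m["cx"],m["cy"],m["k1"]);print(np.round(m["world_to_cam"],3))
a=cv2.imread("pics/top0.png");b=cv2.imread("pics/side0.png")
print(observe())
E
```

```text
pics
top 49.565435064221475 252.31293602593016 192.21664662032907 -0.06696556602090492
[[-0.011 -1.    -0.024  0.106]
 [ 0.993 -0.014  0.116 -0.486]
 [-0.116 -0.022  0.993 -1.081]
 [ 0.     0.     0.     1.   ]]
side 48.812420598290544 253.0436380308123 180.54617717546114 0.05333004043466666
[[-0.932 -0.363  0.005  0.496]
 [ 0.219 -0.55   0.806 -0.119]
 [-0.289  0.752  0.592 -1.142]
 [ 0.     0.     0.     1.   ]]
{'time': 0.1, 'qpos': array([-1.49100462e+00,  3.42660551e-01,  1.52488977e+00,  1.89174048e-05,
        1.27541200e+00, -1.46008158e-01]), 'qvel': array([ 0.00169859, -0.00188136, -0.00188089, -0.0003562 , -0.00132502,
        0.00050602]), 'joint_efforts': array([ 2.05439705e-03, -4.32004237e+01, -2.44694227e+01,  7.19339051e-02,
        5.26567816e-02, -4.95258269e-05]), 'tool_pos': array([ 0.11753502, -0.51131357,  0.22612164]), 'tool_rot': array([-3.14024019e+00, -2.17170600e-04,  2.25794199e-01]), 'contact_force': array([-0.56840094,  0.69244072,  0.65888769]), 'torque': array([0.06653211, 0.02840812, 0.00052901]), 'grip_force': 0.0, 'opening': 0.09165055427749749}
```

View pics/top0.png

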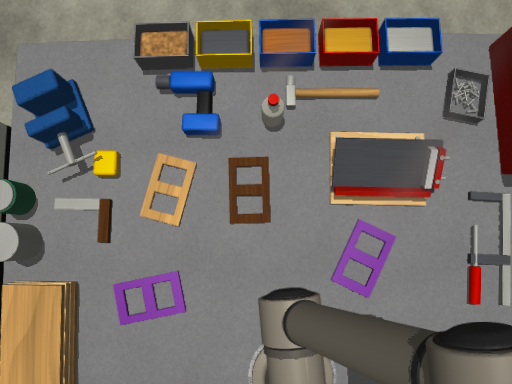

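View pics/side0.png

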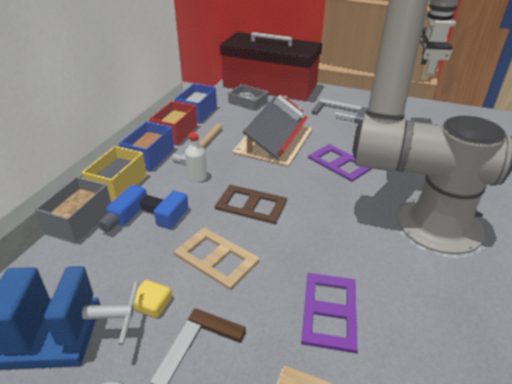

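The top view shows birch at about (168,190), dark at (249,190) and the jig at about (380,170). The red toe fence is at row ~190 and the bar with its bracket is at about column 432. The purple boards are decoys. Next I measure the boards and zoom in on the jig.

```bash
cat > h.py <<'E'
from cell import *
import cv2,numpy as np
def ray(n,px):
    m=camera_model(n);f=192/np.tan(np.radians(m["vfov"])/2)
    K=np.array([[f,0,m["cx"]],[0,f,m["cy"]],[0,0,1.]])
    u=cv2.undistortPoints(np.array(px,float).reshape(-1,1,2),K,np.array([m["k1"],0,0,0,0.])).reshape(-1,2)
    # model: drawn = slope*(1+k1 r^2), same as OpenCV's k1
    W=np.array(m["world_to_cam"]);R=W[:3,:3];c=-R.T@W[:3,3]
    d=np.c_[u[:,0],-u[:,1],-np.ones(len(u))]@R
    return c,d/np.linalg.norm(d,axis=1)[:,None]
def plane(n,px,z):
    c,d=ray(n,px);return c+d*((z-c[2])/d[:,2])[:,None]
def tri(p,q):
    c1,d1=ray("top",[p]);c2,d2=ray("side",[q]);d1=d1[0];d2=d2[0]
    s=np.linalg.lstsq(np.c_[d1,-d2],c2-c1,rcond=None)[0];a=c1+s[0]*d1;b=c2+s[1]*d2
    return (a+b)/2,np.linalg.norm(a-b)
def proj(n,P):
    m=camera_model(n);f=192/np.tan(np.radians(m["vfov"])/2)
    P=np.atleast_2d(P);W=np.array(m["world_to_cam"]);q=P@W[:3,:3].T+W[:3,3]
    s=np.c_[q[:,0],-q[:,1]]/-q[:,2:];s=s*(1+m["k1"]*(s**2).sum(1))[:,None]
    return s*f+[m["cx"],m["cy"]]
E
python3 - <<'E'
from h import *
im=cv2.imread("pics/top0.png");hsv=cv2.cvtColor(im,cv2.COLOR_BGR2HSV)
for nm,box in(("birch",(135,145,203,232)),("dark",(220,148,280,232))):
    x0,y0,x1,y1=box;s=hsv[y0:y1,x0:x1]
    mask=((s[...,1]>70)).astype(np.uint8)
    n,l,st,_=cv2.connectedComponentsWithStats(mask);k=1+np.argmax(st[1:,4]);mask=(l==k).astype(np.uint8)
    c=max(cv2.findContours(mask,cv2.RETR_EXTERNAL,cv2.CHAIN_APPROX_NONE)[0],key=len)[:,0]+[x0,y0]
    P=plane("top",c,.010)[:,:2];print(nm,st[k],cv2.minAreaRect((P*1000).astype(np.float32)))
    hs,hi=cv2.findContours(mask,cv2.RETR_CCOMP,cv2.CHAIN_APPROX_NONE)
    for i,h in enumerate(hs):
        if hi[0][i][3]>=0 and len(h)>15:
            M=cv2.moments(h);w=plane("top",[[M["m10"]/M["m00"]+x0,M["m01"]/M["m00"]+y0]],.006)[0];print("  win",w.round(4))
a=cv2.resize(im[125:210,325:455],None,fx=4.5,fy=4.5,interpolation=2);b=cv2.imread("pics/side0.png")
b=cv2.resize(b[90:165,230:320],None,fx=6,fy=6,interpolation=2)
cv2.imwrite("pics/ja.png",a);cv2.imwrite("pics/jb.png",b)
E
```

```text
birch [   5    8   57   73 1836] ((501.90045166015625, 330.9549865722656), (113.45934295654297, 181.91897583007812), 74.43406677246094)
  win [0.4634 0.3422 0.006 ]
  win [0.5405 0.3203 0.006 ]
dark [   8    9   43   67 1716] ((497.2181396484375, 109.2579116821289), (180.36415100097656, 110.17292022705078), 0.9136211276054382)
  win [0.4569 0.1083 0.006 ]
  win [0.5373 0.1097 0.006 ]
```

View pics/ja.png

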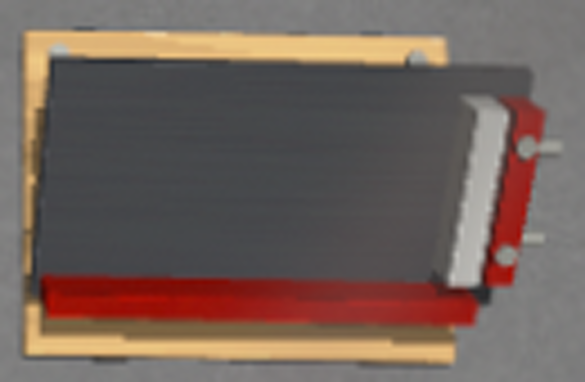

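View pics/jb.png

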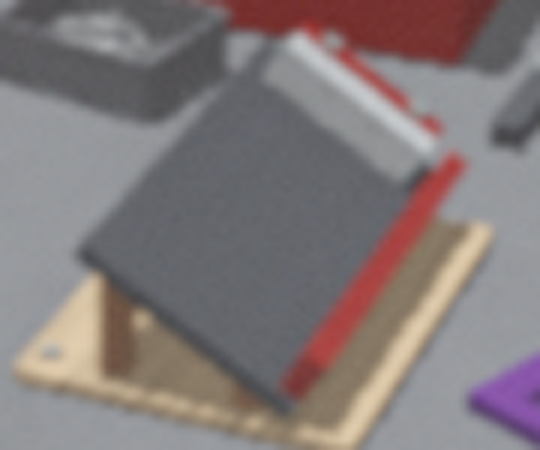

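```bash
python3 - <<'E'
from h import *
from scipy.optimize import least_squares
T=lambda u,v:[(u+.5)/4.5-.5+325,(v+.5)/4.5-.5+125]
S=lambda u,v:[(u+.5)/6-.5+230,(v+.5)/6-.5+90]
obs=[("top",(.13,.125,0),T(53,58)),("top",(.13,-.15,0),T(530,68)),("top",(0,.12,0),T(45,277)),
("side",(.13,.125,0),S(82,250)),("side",(.13,-.15,0),S(270,40)),("side",(0,-.13,.03),S(450,153)),("side",(0,.12,.03),S(303,345))]
def Rj(yaw):
    c,s=np.cos(yaw),np.sin(yaw);C,Sn=np.cos(np.pi/6),.5
    return np.array([[c,-s,0],[s,c,0],[0,0,1]])@np.array([[C,0,-Sn],[0,1,0],[Sn,0,C]])
def W(p,P): return Rj(p[3])@np.array(P)+p[:3]
f=lambda p:np.concatenate([(proj(n,W(p,P))[0]-q) for n,P,q in obs])
r=least_squares(f,[.45,-.2,.05,0],loss="soft_l1");print(r.x.round(4));print(f(r.x).reshape(-1,2).round(1))
p=r.x
# bar: top inner edge (working face, z=.03) ends x .01,.115 -> y
for n,pts in(("top",[T(469,97),T(447,284)]),("side",[S(288,45),S(428,157)])):
    c,d=ray(n,pts);R=Rj(p[3])
    cl=(c-p[:3])@R;dl=d@R;print(n,(cl+dl*((.03-cl[2])/dl[:,2])[:,None]).round(4))
n=Rj(p[3]);print(W(p,(.055,-.01,.006)),n[:,2])
# overlay to check
a=cv2.imread("pics/top0.png");b=cv2.imread("pics/side0.png")
def dr(im,nn,L):
    q=proj(nn,[W(p,P) for P in L]);cv2.polylines(im,[np.round(q*16*1+0).astype(np.int32)],True,(0,255,0),1,cv2.LINE_AA,4)
E
```

```text
[ 0.4974 -0.2387  0.0334 -0.0293]
[[-0.1  0.8]
 [ 1.2  0.5]
 [-0.4 -0.5]
 [-0.4 -0.7]
 [-1.1  0.1]
 [-0.2 -0.4]
 [ 0.4  1.6]]
top [[ 0.1224 -0.1021  0.03  ]
 [ 0.0103 -0.1081  0.03  ]]
side [[ 0.1141 -0.1138  0.03  ]
 [ 0.0079 -0.1103  0.03  ]]
[ 0.54172366 -0.25000858  0.06608476] [-0.49978557  0.01464179  0.8660254 ]
```

>>> step_arm:
  commands:
    - [0.65,15,13,0,0,0,0]
    - [0.65,15,13,0,0,0,0]
    - [0.65,15,13,0,0,0,0]
    - [0.65,15,13,0,0,0,0]
    - [0.65,15,13,0,0,0,0]
  grip_force: 15

```text
time: 0.52
tool_pos: [0.2691, -0.3793, 0.2265]
tool_rot: [-3.141, -0.0, 0.226]
contact_force: [0.4, 0.3, 0.3]
opening: 0.0632
grip_force: 0.0
```

>>> step_arm:
  commands:
    - [0.65,15,13,0,0,0,0]
    - [0.65,15,13,0,0,0,0]
    - [0.65,15,13,0,0,0,0]
    - [0.65,15,13,0,0,0,0]
    - [0.65,15,13,0,0,0,0]

```text
time: 0.93
tool_pos: [0.4192, -0.2492, 0.2266]
tool_rot: [-3.141, -0.0, 0.227]
contact_force: [0.1, 0.1, 0.7]
opening: 0.0596
grip_force: 0.0
```

>>> step_arm:
  commands:
    - [0.65,2.7,19.4,0,0,0,0.357]
    - [0.65,2.7,19.4,0,0,0,0.357]
    - [0.65,2.7,19.4,0,0,0,0.357]
    - [0.65,2.7,19.4,0,0,0,0.357]
    - [0.65,2.7,19.4,0,0,0,0.357]

```text
time: 1.35
tool_pos: [0.4441, -0.0545, 0.2265]
tool_rot: [-3.141, 0.0, 0.585]
contact_force: [0.2, -1.1, 0.3]
opening: 0.0594
grip_force: 0.0
```

>>> step_arm:
  commands:
    - [0.65,2.7,19.4,0,0,0,0.357]
    - [0.65,2.7,19.4,0,0,0,0.357]
    - [0.65,2.7,19.4,0,0,0,0.357]
    - [0.65,2.7,19.4,0,0,0,0.357]
    - [0.65,2.7,19.4,0,0,0,0.357]

```text
time: 1.77
tool_pos: [0.4712, 0.1395, 0.2265]
tool_rot: [-3.141, -0.0, 0.942]
contact_force: [0.3, -0.1, -0.1]
opening: 0.0597
grip_force: 0.0
```

>>> step_arm:
  commands:
    - [0.65,2.7,19.4,0,0,0,0.357]
    - [0.65,2.7,19.4,0,0,0,0.357]
    - [0.65,2.7,19.4,0,0,0,0.357]
    - [0.65,2.7,19.4,0,0,0,0.357]
    - [0.65,2.7,19.4,0,0,0,0.357]

```text
time: 2.18
tool_pos: [0.498, 0.3337, 0.2261]
tool_rot: [-3.141, -0.0, 1.299]
contact_force: [-0.6, -0.6, -0.4]
opening: 0.0597
grip_force: 0.0
```

>>> step_arm:
  commands:
    - [0.65,0.4,-0.25,-4,0,0,0]
    - [0.65,0.4,-0.25,-8,0,0,0]
    - [0.65,0.4,-0.25,-12,0,0,0]
    - [0.65,0.4,-0.25,-15.5,0,0,0]
    - [0.65,0.4,-0.25,-18.4,0,0,0]

```text
time: 2.6
tool_pos: [0.501, 0.3272, 0.0394]
tool_rot: [-3.139, 0.002, 1.297]
contact_force: [0.1, -0.1, -0.2]
opening: 0.0597
grip_force: 0.0
```

>>> step_arm:
  commands:
    - [0.65,0,0,-1.2,0,0,0]
    - [0.65,0,0,-2.4,0,0,0]
    - [0.65,0,0,-3.2,0,0,0]
    - [0.65,0,0,-3.7,0,0,0]
    - [0.65,0,0,-3.9,0,0,0]

```text
time: 3.02
tool_pos: [0.5031, 0.3281, 0.0042]
tool_rot: [3.141, -0.001, 1.297]
contact_force: [-0.4, 0.5, -0.0]
opening: 0.0597
grip_force: 0.0
```

>>> step_arm:
  commands:
    - [0.3,0,0,0,0,0,0]
    - [0.2,0,0,0,0,0,0]
    - [0.2,0,0,0,0,0,0]
    - [0.2,0,0,0,0,0,0]
    - [0.2,0,0,0,0,0,0]
  grip_force: 25

```text
time: 3.43
tool_pos: [0.5027, 0.328, 0.0043]
tool_rot: [3.141, -0.001, 1.297]
contact_force: [-1.4, -0.4, -0.4]
opening: 0.0312
grip_force: 0.4
```

>>> step_arm:
  commands:
    - [0.2,0,0,0,0,0,0]
    - [0.2,0,0,0,0,0,0]
    - [0.2,0,0,0,0,0,0]

```text
time: 3.68
tool_pos: [0.5027, 0.3279, 0.0043]
tool_rot: [3.141, -0.0, 1.297]
contact_force: [-2.1, 0.2, 5.6]
opening: 0.0295
grip_force: 25.0
```

>>> step_arm:
  commands:
    - [0.2,0,0,2,0,0,0]
    - [0.2,0,0,5,0,0,0]
    - [0.2,0,0,9,0,0,0]
    - [0.2,0,0,13,0,0,0]
    - [0.2,0,0,17,0,0,0]

```text
time: 4.1
tool_pos: [0.502, 0.3275, 0.1749]
tool_rot: [-3.141, 0.001, 1.297]
contact_force: [1.1, 0.2, -1.0]
opening: 0.0297
grip_force: 25.0
```

>>> step_arm:
  commands:
    - [0.2,0.4,-18.9,1.5,0,0,-0.442]
    - [0.2,0.4,-18.9,1.5,0,0,-0.442]
    - [0.2,0.4,-18.9,1.5,0,0,-0.442]
    - [0.2,0.4,-18.9,1.5,0,0,-0.442]
    - [0.2,0.4,-18.9,1.5,0,0,-0.442]

```text
time: 4.52
tool_pos: [0.5062, 0.1352, 0.1888]
tool_rot: [3.141, 0.001, 0.849]
contact_force: [1.2, 0.0, -0.5]
opening: 0.0296
grip_force: 25.0
```

>>> step_arm:
  commands:
    - [0.2,0.4,-18.9,1.5,0,0,-0.442]
    - [0.2,0.4,-18.9,1.5,0,0,-0.442]
    - [0.2,0.4,-18.9,1.5,0,0,-0.442]
    - [0.2,0.4,-18.9,1.5,0,0,-0.442]
    - [0.2,0.4,-18.9,1.5,0,0,-0.442]

```text
time: 4.93
tool_pos: [0.5103, -0.0542, 0.2038]
tool_rot: [3.14, 0.0, 0.407]
contact_force: [0.1, 0.0, -1.1]
opening: 0.0296
grip_force: 25.0
```

>>> step_arm:
  commands:
    - [0.2,0.4,-18.9,1.0,0,0,-0.442]
    - [0.2,0.4,-18.9,1.0,0,0,-0.442]
    - [0.2,0.4,-18.9,1.0,0,0,-0.442]
    - [0.2,0.4,-18.9,1.0,0,0,-0.442]
    - [0.2,0.4,-18.9,1.0,0,0,-0.442]

```text
time: 5.35
tool_pos: [0.514, -0.2436, 0.2135]
tool_rot: [3.14, 0.0, -0.036]
contact_force: [-0.2, 0.3, -1.0]
opening: 0.0291
grip_force: 25.0
```

>>> step_arm:
  commands:
    - [0.2,0,0,0,-0.0153,-0.5234,0]
    - [0.2,0,0,0,-0.0153,-0.5234,0]
    - [0.2,0,0,0,-0.0153,-0.5234,0]
    - [0.2,0,0,0,-0.0153,-0.5234,0]
    - [0.2,0,0,0,-0.0153,-0.5234,0]

```text
time: 5.77
tool_pos: [0.5116, -0.2384, 0.2119]
tool_rot: [-3.14, -0.525, -0.033]
contact_force: [0.0, 0.3, -1.2]
opening: 0.0296
grip_force: 25.0
```

```bash
cat >> h.py <<'E'
p=np.array([.4974,-.2387,.0334]);yaw=-.0293
c_,s_=np.cos(yaw),np.sin(yaw)
RJ=np.array([[c_,-s_,0],[s_,c_,0],[0,0,1]])@np.array([[np.sqrt(.75),0,-.5],[0,1,0],[.5,0,np.sqrt(.75)]])
from scipy.spatial.transform import Rotation as Ro
def st():
    o=observe();R=Ro.from_euler("xyz",o["tool_rot"]);G=Ro.from_matrix(RJ@np.diag([1,-1,-1.]))
    print("t",round(o["time"],2),"jig pos mm",((o["tool_pos"]-p)@RJ*1000).round(1),"F jig",(o["contact_force"]@RJ).round(1),"rotfix",(G*R.inv()).as_rotvec().round(4))
def go(j):
    "shift in cm to jig pos (mm)"
    print("to",j,((RJ@np.array(j)/1000+p-observe()["tool_pos"])*100).round(2))
def vec(j): print("vec",j,(RJ@np.array(j)/10).round(3))
E
python3 - <<'E'
from h import *
st();go([67,0,60])
im=read_camera("top");im2=read_camera("side")
a=np.hstack([cv2.resize(im[100:230,310:470],None,fx=2.5,fy=2.5),cv2.resize(im2[70:200,200:360],None,fx=2.5,fy=2.5)])
cv2.imwrite("pics/h1.png",a[:,:,::-1])
E
```

```text
t 5.77 jig pos mm [101.5   0.8 147.5] F jig [-0.6  0.3 -1.1] rotfix [-0.0015  0.0015  0.0024]
to [67, 0, 60] [ 1.38 -0.12 -9.3 ]
```

View pics/h1.png

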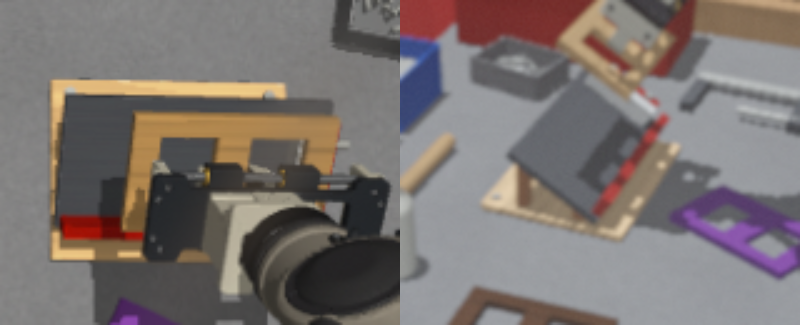

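The birch board is in the gripper, square to the jig and hovering above it. I'll descend.

```bash
python3 - <<'E'
from h import *
go([67,8,45]);vec([0,0,-29]);vec([0,0,-1]);vec([-1,0,0]);vec([0,-1,0])
E
```

```text
to [67, 8, 45] [  2.04   0.72 -10.68]
vec [0, 0, -29] [ 1.449 -0.042 -2.511]
vec [0, 0, -1] [ 0.05  -0.001 -0.087]
vec [-1, 0, 0] [-0.087  0.003 -0.05 ]
vec [0, -1, 0] [-0.003 -0.1    0.   ]
```

>>> step_arm:
  commands:
    - [0.2,0.68,0.24,-3.5,0,0,0.002]
    - [0.2,1.36,0.48,-7,0,0,0.002]
    - [0.2,1.8,0.6,-9.5,0,0,0.002]
    - [0.2,2.04,0.72,-10.68,0,0,0.002]
    - [0.2,2.04,0.72,-10.68,0,0,0.002]

```text
time: 6.28
tool_pos: [0.5349, -0.2306, 0.1037]
tool_rot: [-3.137, -0.519, -0.028]
contact_force: [0.5, 1.0, -0.7]
opening: 0.0293
grip_force: 25.0
```

>>> step_arm:
  commands:
    - [0.2,0.5,-0.01,-0.87,0,0,0]
    - [0.2,1.0,-0.03,-1.73,0,0,0]
    - [0.2,1.35,-0.04,-2.34,0,0,0]
    - [0.2,1.55,-0.05,-2.68,0,0,0]
    - [0.2,1.65,-0.05,-2.86,0,0,0]

```text
time: 6.7
tool_pos: [0.5519, -0.2325, 0.0781]
tool_rot: [3.141, -0.524, -0.027]
contact_force: [0.2, 0.4, -1.6]
opening: 0.0297
grip_force: 25.0
```

```bash
python3 - <<'E'
from h import *
st()
E
```

```text
t 6.7 jig pos mm [69.4  7.8 11.6] F jig [-0.7  0.4 -1.4] rotfix [ 0.0001  0.0001 -0.0024]
```

>>> step_arm:
  commands:
    - [0.2,0.05,0,-0.09,0,0,0]
    - [0.2,0.1,0,-0.17,0,0,0]
    - [0.2,0.15,0,-0.26,0,0,0]
    - [0.2,0.2,0,-0.35,0,0,0]
    - [0.2,0.25,-0.01,-0.43,0,0,0]

```text
time: 7.12
tool_pos: [0.554, -0.2327, 0.0742]
tool_rot: [3.141, -0.524, -0.027]
contact_force: [1.1, -0.1, -1.7]
opening: 0.03
grip_force: 25.0
```

>>> step_arm:
  commands:
    - [0.2,0.03,0,-0.05,0,0,0]
    - [0.2,0.05,0,-0.09,0,0,0]
    - [0.2,0.08,0,-0.13,0,0,0]

```text
time: 7.37
tool_pos: [0.5546, -0.2327, 0.0732]
tool_rot: [3.141, -0.524, -0.027]
contact_force: [-12.1, 1.3, 12.3]
opening: 0.0298
grip_force: 25.0
```

```bash
python3 - <<'E'
from h import *
st()
E
```

```text
t 7.37 jig pos mm [69.2  7.7  6. ] F jig [-4.3  1.  16.7] rotfix [ 0.0004  0.0003 -0.0021]
```

>>> step_arm:
  commands:
    - [0.2,-0.035,0,0.06,0,0,0.0]
    - [0.2,-0.21,0.006,-0.04,0,0,0]
    - [0.2,-0.38,0.01,-0.14,0,0,0]
    - [0.2,-0.56,0.018,-0.24,0,0,0]
    - [0.2,-0.73,0.024,-0.34,0,0,0]

```text
time: 7.78
tool_pos: [0.5473, -0.2324, 0.0692]
tool_rot: [3.141, -0.524, -0.027]
contact_force: [0.3, 0.3, 0.2]
opening: 0.0295
grip_force: 25.0
```

```bash
python3 - <<'E'
from h import *
st()
E
```

```text
t 7.78 jig pos mm [61.   7.8  6.2] F jig [0.4 0.3 0. ] rotfix [ 0.0002  0.0001 -0.002 ]
```

>>> step_arm:
  commands:
    - [0.2,-0.09,0,-0.05,0,0,0]
    - [0.2,-0.17,0,-0.11,0,0,0]
    - [0.2,-0.26,0.01,-0.16,0,0,0]
    - [0.2,-0.34,0.01,-0.22,0,0,0]

```text
time: 8.12
tool_pos: [0.5441, -0.2324, 0.0672]
tool_rot: [3.141, -0.524, -0.027]
contact_force: [-0.2, -0.1, 1.5]
opening: 0.0295
grip_force: 25.0
```

```bash
python3 - <<'E'
from h import *
st()
E
```

```text
t 8.12 jig pos mm [57.2  7.7  6. ] F jig [ 0.6 -0.1  1.4] rotfix [ 0.0004  0.0003 -0.002 ]
```

>>> step_arm:
  commands:
    - [0.2,-0.07,0,-0.04,0,0,0]
    - [0.2,-0.14,0,-0.08,0,0,0]
    - [0.2,-0.21,0,-0.12,0,0,0]

```text
time: 8.37
tool_pos: [0.542, -0.2323, 0.066]
tool_rot: [3.141, -0.524, -0.027]
contact_force: [0.3, 1.1, 0.9]
opening: 0.0295
grip_force: 25.0
```

>>> step_arm:
  commands:
    - [0.2,-0.05,0,-0.03,0,0,0]
    - [0.2,-0.1,0,-0.06,0,0,0]

```text
time: 8.53
tool_pos: [0.5412, -0.2325, 0.0656]
tool_rot: [3.141, -0.524, -0.027]
contact_force: [2.7, -0.7, 1.3]
opening: 0.0297
grip_force: 25.0
```

```bash
python3 - <<'E'
from h import *
st()
E
```

```text
t 8.53 jig pos mm [53.9  7.5  6.1] F jig [ 3.  -0.7 -0.3] rotfix [ 0.0005  0.0006 -0.0016]
```

>>> step_arm:
  commands:
    - [0.2,-0.04,0,-0.025,0,0,0]
    - [0.2,-0.08,0,-0.05,0,0,0]

```text
time: 8.7
tool_pos: [0.5409, -0.2327, 0.0654]
tool_rot: [3.141, -0.525, -0.028]
contact_force: [6.6, -0.1, 2.2]
opening: 0.0293
grip_force: 25.0
```

```bash
python3 - <<'E'
from h import *
st()
E
```

```text
t 8.7 jig pos mm [53.5  7.3  6.1] F jig [ 6.8  0.1 -1.4] rotfix [ 0.0004  0.0016 -0.0011]
```

>>> step_arm:
  commands:
    - [0.2,-0.008,-0.3,0,0,0,0]
    - [0.2,-0.016,-0.6,0,0,0,0]
    - [0.2,-0.024,-0.9,0,0,0,0]
    - [0.2,-0.032,-1.15,0,0,0,0]
    - [0.2,-0.037,-1.3,0,0,0,0]

```text
time: 9.12
tool_pos: [0.5405, -0.244, 0.0655]
tool_rot: [-3.139, -0.525, -0.027]
contact_force: [4.8, 5.4, 5.4]
opening: 0.0296
grip_force: 25.1
```

```bash
python3 - <<'E'
from h import *
st()
E
```

```text
t 9.12 jig pos mm [53.5 -4.1  6.1] F jig [6.7 5.5 2.3] rotfix [-0.0023  0.0014 -0.0035]
```

>>> step_arm:
  commands:
    - [0.2,-0.003,-0.1,0,0,0,0]
    - [0.2,-0.006,-0.2,0,0,0,0]
    - [0.2,-0.009,-0.3,0,0,0,0]

```text
time: 9.37
tool_pos: [0.5404, -0.2468, 0.0655]
tool_rot: [-3.139, -0.525, -0.027]
contact_force: [5.2, 5.8, 5.5]
opening: 0.0295
grip_force: 25.1
```

```bash
python3 - <<'E'
from h import *
st()
E
```

```text
t 9.37 jig pos mm [53.5 -6.8  6.1] F jig [7.1 6.  2.2] rotfix [-0.0024  0.0013 -0.0037]
```

Force is constant and the board is still sliding, so that is friction only. I'll keep going.

>>> step_arm:
  commands:
    - [0.2,-0.003,-0.1,0,0,0,0]
    - [0.2,-0.006,-0.2,0,0,0,0]
    - [0.2,-0.009,-0.3,0,0,0,0]
    - [0.2,-0.012,-0.4,0,0,0,0]

```text
time: 9.7
tool_pos: [0.5403, -0.2507, 0.0655]
tool_rot: [-3.139, -0.525, -0.027]
contact_force: [4.5, 6.2, 5.6]
opening: 0.0294
grip_force: 25.1
```

>>> step_arm:
  commands:
    - [0.2,-0.003,-0.1,0,0,0,0]
    - [0.2,-0.006,-0.2,0,0,0,0]

```text
time: 9.87
tool_pos: [0.5402, -0.2526, 0.0655]
tool_rot: [-3.139, -0.525, -0.027]
contact_force: [4.1, 6.8, 5.5]
opening: 0.0297
grip_force: 25.1
```

```bash
python3 - <<'E'
from h import *
st()
E
```

```text
t 9.87 jig pos mm [ 53.5 -12.7   6.2] F jig [6.1 6.9 2.8] rotfix [-0.0025  0.0013 -0.0038]
```

>>> step_arm:
  commands:
    - [0.2,-0.003,-0.1,0,0,0,0]
    - [0.2,-0.006,-0.2,0,0,0,0]

```text
time: 10.03
tool_pos: [0.5402, -0.2547, 0.0655]
tool_rot: [-3.139, -0.525, -0.027]
contact_force: [3.5, 6.2, 5.5]
opening: 0.0295
grip_force: 25.1
```

>>> step_arm:
  commands:
    - [0.2,-0.003,-0.1,0,0,0,0]
    - [0.2,-0.006,-0.2,0,0,0,0]

```text
time: 10.2
tool_pos: [0.5401, -0.2566, 0.0654]
tool_rot: [-3.139, -0.525, -0.027]
contact_force: [4.0, 5.9, 6.1]
opening: 0.0296
grip_force: 25.1
```

```bash
python3 - <<'E'
from h import *
st()
E
```

```text
t 10.2 jig pos mm [ 53.4 -16.7   6.1] F jig [6.4 6.  3.4] rotfix [-0.0025  0.0013 -0.0038]
```

>>> step_arm:
  commands:
    - [0.2,-0.003,-0.1,0,0,0,0]
    - [0.2,-0.006,-0.2,0,0,0,0]

```text
time: 10.37
tool_pos: [0.54, -0.2587, 0.0655]
tool_rot: [-3.139, -0.525, -0.027]
contact_force: [3.1, 6.5, 5.7]
opening: 0.0297
grip_force: 25.1
```

```bash
python3 - <<'E'
from h import *
st()
im=read_camera("top");im2=read_camera("side")
a=np.hstack([cv2.resize(im[100:230,310:470],None,fx=2.5,fy=4),cv2.resize(im2[70:200,200:360],None,fx=2.5,fy=4)])
a=np.hstack([cv2.resize(im[120:220,325:455],None,fx=3,fy=3,interpolation=2),cv2.resize(im2[80:180,225:355],None,fx=3,fy=3,interpolation=2)])
cv2.imwrite("pics/h2.png",a[:,:,::-1])
E
```

```text
t 10.37 jig pos mm [ 53.4 -18.7   6.2] F jig [5.4 6.6 3.4] rotfix [-0.0025  0.0013 -0.0038]
```

View pics/h2.png

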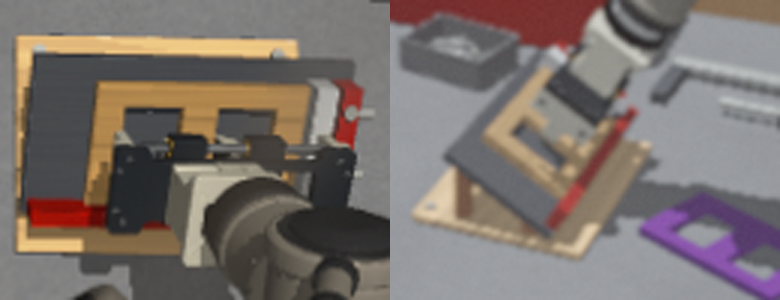

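The board is flat in the jig, with its right edge almost at the aluminium bar (crop column ~308). I'll keep nudging it.

>>> step_arm:
  commands:
    - [0.2,-0.003,-0.1,0,0,0,0]
    - [0.2,-0.005,-0.16,0,0,0,0]

```text
time: 10.63
tool_pos: [0.54, -0.259, 0.0654]
tool_rot: [-3.136, -0.525, -0.027]
contact_force: [5.6, 10.8, 7.8]
opening: 0.0297
grip_force: 25.1
```

```bash
python3 - <<'E'
from h import *
st()
E
```

```text
t 10.63 jig pos mm [ 53.4 -19.    6.1] F jig [ 8.5 10.9  4.1] rotfix [-0.0048  0.0012 -0.0053]
```

>>> step_arm:
  commands:
    - [0.2,-0.03,-0.06,-0.02,0,0,0]
    - [0.2,-0.045,-0.12,-0.03,0,0,0]
    - [0.2,-0.045,-0.12,-0.03,0,0,0]

```text
time: 10.88
tool_pos: [0.54, -0.259, 0.0654]
tool_rot: [-3.134, -0.525, -0.026]
contact_force: [8.2, 13.3, 8.9]
opening: 0.0298
grip_force: 25.1
```

```bash
python3 - <<'E'
from h import *
st();print(observe()["torque"]@RJ)
E
```

```text
t 10.88 jig pos mm [ 53.4 -19.    6.1] F jig [11.2 13.5  3.8] rotfix [-0.0065  0.0018 -0.0069]
[ 2.12671173 -1.59275065 -0.20983656]
```

>>> step_arm:
  commands:
    - [0.4,0,0,0,0,0,0]
    - [0.5,0,0,0,0,0,0]
    - [0.6,0,0,0,0,0,0]
    - [0.6,0,0,0,0,0,0]

```text
time: 11.22
tool_pos: [0.5385, -0.2631, 0.0642]
tool_rot: [-3.142, -0.523, -0.027]
contact_force: [0.2, -0.3, 0.5]
opening: 0.051
grip_force: 0.0
```

```bash
python3 - <<'E'
from h import *
st();vec([0,0,100]);print(observe()["opening"])
E
```

```text
t 11.22 jig pos mm [ 51.6 -23.2   5.8] F jig [ 0.4 -0.3  0.3] rotfix [-0.     -0.0007 -0.0019]
vec [0, 0, 100] [-4.998  0.146  8.66 ]
0.05097891653875652
```

>>> step_arm:
  commands:
    - [0.6,-0.5,0.015,0.87,0,0,0]
    - [0.6,-1.5,0.045,2.6,0,0,0]
    - [0.6,-3,0.09,5.2,0,0,0]
    - [0.6,-5,0.146,8.66,0,0,0]
    - [0.6,-5,0.146,8.66,0,0,0]

```text
time: 11.63
tool_pos: [0.4883, -0.2634, 0.1563]
tool_rot: [3.135, -0.528, -0.025]
contact_force: [1.0, -1.4, 0.6]
opening: 0.0551
grip_force: 0.0
```

>>> step_arm:
  commands:
    - [0.65,0,2,4,0.0153,0.5234,0]
    - [0.65,0,4,6,0.0153,0.5234,0]
    - [0.65,0,4,6,0.0153,0.5234,0]
    - [0.65,0,4,6,0.0153,0.5234,0]
    - [0.65,0,4,6,0.0153,0.5234,0]

```text
time: 12.05
tool_pos: [0.489, -0.2225, 0.2143]
tool_rot: [3.139, -0.038, -0.028]
contact_force: [1.1, 0.3, -0.3]
opening: 0.0594
grip_force: 0.0
```

```bash
python3 - <<'E'
from h import *
print(observe()["tool_pos"],observe()["tool_rot"])
im=read_camera("top");im2=read_camera("side")
a=np.hstack([cv2.resize(im[120:220,325:455],None,fx=3,fy=3,interpolation=2),cv2.resize(im2[80:180,225:355],None,fx=3,fy=3,interpolation=2)])
cv2.imwrite("pics/h3.png",a[:,:,::-1])
E
```

```text
[ 0.48900175 -0.22246964  0.21428714] [ 3.13927789 -0.03776442 -0.02778497]
```

View pics/h3.png

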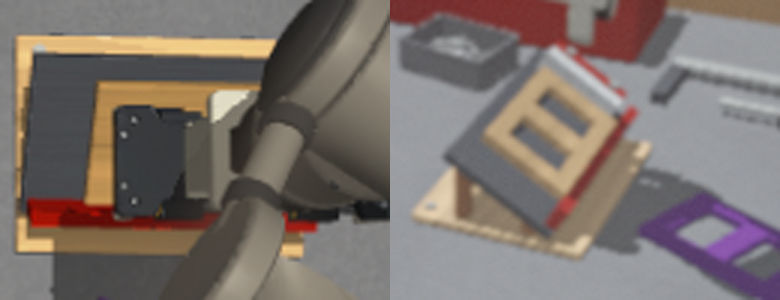

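Birch sits flush in the corner in the side view. Next is the dark board.

>>> step_arm:
  commands:
    - [0.65,0.3,11,0,0,0,0.54]
    - [0.65,0.3,11,0,0,0,0.54]
    - [0.65,0.3,11,0,0,0,0.54]
    - [0.65,0.3,11,0,0,0,0.54]
    - [0.65,0.3,11,0,0,0,0.54]

```text
time: 12.57
tool_pos: [0.491, -0.1099, 0.2103]
tool_rot: [-3.137, -0.042, 0.523]
contact_force: [0.4, 0.3, 0.4]
opening: 0.0595
grip_force: 0.0
```

>>> step_arm:
  commands:
    - [0.65,0.3,11,0,0,0,0.54]
    - [0.65,0.3,11,0,0,0,0.54]
    - [0.65,0.3,11,0,0,0,0.54]
    - [0.65,0.3,11,0,0,0,0.54]
    - [0.65,0.3,11,0,0,0,0.54]

```text
time: 12.98
tool_pos: [0.4939, -0.0001, 0.2102]
tool_rot: [-3.138, -0.042, 1.064]
contact_force: [0.2, -0.0, -0.1]
opening: 0.0597
grip_force: 0.0
```

>>> step_arm:
  commands:
    - [0.65,0.2,11,0,0,0,0.536]
    - [0.65,0.2,11,0,0,0,0.536]
    - [0.65,0.2,11,0,0,0,0.536]
    - [0.65,0.2,11,0,0,0,0.536]
    - [0.65,0.2,11,0,0,0,0.536]

```text
time: 13.4
tool_pos: [0.4959, 0.1097, 0.2101]
tool_rot: [-3.139, -0.042, 1.6]
contact_force: [-0.0, -0.8, -0.3]
opening: 0.0597
grip_force: 0.0
```

>>> step_arm:
  commands:
    - [0.65,0,0,-4,0,0,0]
    - [0.65,0,0,-8,0,0,0]
    - [0.65,0,0,-12,0,0,0]
    - [0.65,0,0,-14,0,0,0]
    - [0.65,0,0,-14,0,0,0]

```text
time: 13.82
tool_pos: [0.4926, 0.1076, 0.0663]
tool_rot: [-3.129, -0.041, 1.589]
contact_force: [-0.9, -1.1, -0.3]
opening: 0.0598
grip_force: 0.0
```

```bash
python3 - <<'E'
from h import *
o=observe();R=Ro.from_euler("xyz",o["tool_rot"]);G=Ro.from_euler("xyz",[np.pi,0,1.588])
print(o["tool_pos"],(G*R.inv()).as_rotvec().round(4))
E
```

```text
[0.49263359 0.10763975 0.06634861] [-0.0404 -0.0128 -0.001 ]
```

>>> step_arm:
  commands:
    - [0.65,0.2,0.1,-1,-0.04,-0.003,0]
    - [0.65,0.2,0.1,-2,-0.04,-0.003,0]
    - [0.65,0.2,0.1,-3,-0.04,-0.003,0]
    - [0.65,0.2,0.1,-3,-0.04,-0.003,0]

```text
time: 14.15
tool_pos: [0.4978, 0.1092, 0.0401]
tool_rot: [-3.139, -0.0, 1.59]
contact_force: [0.5, -1.0, -0.5]
opening: 0.0597
grip_force: 0.0
```

```bash
python3 - <<'E'
from h import *
o=observe();R=Ro.from_euler("xyz",o["tool_rot"]);G=Ro.from_euler("xyz",[np.pi,0,1.588])
print(o["tool_pos"],(G*R.inv()).as_rotvec().round(4))
E
```

```text
[0.49783066 0.10920482 0.04007784] [-0.0003 -0.0029 -0.0022]
```

>>> step_arm:
  commands:
    - [0.65,0,0,-1.2,0,0,0]
    - [0.65,0,0,-2.4,0,0,0]
    - [0.65,0,0,-3.1,0,0,0]
    - [0.65,0,0,-3.5,0,0,0]
    - [0.65,0,0,-3.6,0,0,0]

```text
time: 14.57
tool_pos: [0.4987, 0.1092, 0.0049]
tool_rot: [-3.14, 0.0, 1.59]
contact_force: [-0.0, 0.4, 0.4]
opening: 0.0596
grip_force: 0.0
```

>>> step_arm:
  commands:
    - [0.3,0,0,0,0,0,0]
    - [0.2,0,0,0,0,0,0]
    - [0.2,0,0,0,0,0,0]
    - [0.2,0,0,0,0,0,0]
    - [0.2,0,0,0,0,0,0]

```text
time: 14.98
tool_pos: [0.4989, 0.1095, 0.0054]
tool_rot: [-3.141, 0.001, 1.59]
contact_force: [-0.9, -0.7, -0.6]
opening: 0.0309
grip_force: 0.4
```

>>> step_arm:
  commands:
    - [0.2,0,0,0,0,0,0]
    - [0.2,0,0,0,0,0,0]
    - [0.2,0,0,0,0,0,0]

```text
time: 15.23
tool_pos: [0.4988, 0.1095, 0.0054]
tool_rot: [-3.141, 0.001, 1.59]
contact_force: [-1.5, 0.2, 3.8]
opening: 0.03
grip_force: 25.0
```

>>> step_arm:
  commands:
    - [0.2,0,0,2,0,0,0]
    - [0.2,0,0,5,0,0,0]
    - [0.2,0,0,9,0,0,0]
    - [0.2,0,0,13,0,0,0]
    - [0.2,0,0,17,0,0,0]

```text
time: 15.65
tool_pos: [0.4983, 0.1094, 0.1766]
tool_rot: [-3.14, 0.001, 1.59]
contact_force: [1.3, -0.2, -1.1]
opening: 0.0292
grip_force: 25.0
```

>>> step_arm:
  commands:
    - [0.2,0.4,-11.6,2,0,0,-0.54]
    - [0.2,0.4,-11.6,2,0,0,-0.54]
    - [0.2,0.4,-11.6,2,0,0,-0.54]
    - [0.2,0.4,-11.6,2,0,0,-0.54]
    - [0.2,0.4,-11.6,2,0,0,-0.54]

```text
time: 16.07
tool_pos: [0.503, -0.0087, 0.1954]
tool_rot: [-3.141, 0.001, 1.04]
contact_force: [0.2, 0.4, -1.1]
opening: 0.0291
grip_force: 25.0
```

>>> step_arm:
  commands:
    - [0.2,0.4,-11.6,1,0,0,-0.54]
    - [0.2,0.4,-11.6,1,0,0,-0.54]
    - [0.2,0.4,-11.6,1,0,0,-0.54]
    - [0.2,0.4,-11.6,1,0,0,-0.54]
    - [0.2,0.4,-11.6,1,0,0,-0.54]

```text
time: 16.48
tool_pos: [0.5067, -0.1247, 0.2048]
tool_rot: [-3.141, 0.001, 0.5]
contact_force: [0.9, 0.7, -1.4]
opening: 0.0297
grip_force: 25.0
```

>>> step_arm:
  commands:
    - [0.2,0.4,-11.6,1,0,0,-0.539]
    - [0.2,0.4,-11.6,1,0,0,-0.539]
    - [0.2,0.4,-11.6,1,0,0,-0.539]
    - [0.2,0.4,-11.6,1,0,0,-0.539]
    - [0.2,0.4,-11.6,1,0,0,-0.539]

```text
time: 16.9
tool_pos: [0.5105, -0.2408, 0.2145]
tool_rot: [-3.14, 0.001, -0.039]
contact_force: [-0.1, -0.4, -1.6]
opening: 0.0294
grip_force: 25.0
```

>>> step_arm:
  commands:
    - [0.2,0,0,0,-0.0153,-0.5234,0]
    - [0.2,0,0,0,-0.0153,-0.5234,0]
    - [0.2,0,0,0,-0.0153,-0.5234,0]
    - [0.2,0,0,0,-0.0153,-0.5234,0]
    - [0.2,0,0,0,-0.0153,-0.5234,0]

```text
time: 17.32
tool_pos: [0.508, -0.2376, 0.2134]
tool_rot: [-3.139, -0.525, -0.032]
contact_force: [-0.6, 0.7, -0.8]
opening: 0.0293
grip_force: 25.0
```

```bash
python3 - <<'E'
from h import *
st();go([67,-11,60])
E
```

```text
t 17.32 jig pos mm [ 99.2   1.4 150.6] F jig [-0.9  0.6 -0.3] rotfix [-0.0021  0.0011  0.0012]
to [67, -11, 60] [ 1.71 -1.29 -9.46]
```

```bash
python3 - <<'E'
from h import *
go([60,-13,45]);vec([0,0,-20])
E
```

```text
to [60, -13, 45] [  1.85  -1.5  -11.11]
vec [0, 0, -20] [ 1.    -0.029 -1.732]
```

>>> step_arm:
  commands:
    - [0.2,0.6,-0.5,-3.5,0,0,0.001]
    - [0.2,1.2,-1,-7,0,0,0.001]
    - [0.2,1.6,-1.3,-9.5,0,0,0.001]
    - [0.2,1.85,-1.5,-11.1,0,0,0.001]
    - [0.2,1.85,-1.5,-11.1,0,0,0.001]

```text
time: 17.73
tool_pos: [0.5279, -0.2525, 0.1001]
tool_rot: [-3.136, -0.517, -0.03]
contact_force: [-0.6, 0.7, -1.1]
opening: 0.0299
grip_force: 25.0
```

>>> step_arm:
  commands:
    - [0.2,0.3,-0.01,-0.52,0,0,0]
    - [0.2,0.6,-0.02,-1.04,0,0,0]
    - [0.2,0.8,-0.023,-1.39,0,0,0]
    - [0.2,0.9,-0.026,-1.56,0,0,0]
    - [0.2,0.9,-0.026,-1.56,0,0,0]

```text
time: 18.15
tool_pos: [0.5387, -0.2538, 0.0889]
tool_rot: [-3.141, -0.523, -0.027]
contact_force: [-0.2, 0.6, -1.1]
opening: 0.0294
grip_force: 25.0
```

```bash
python3 - <<'E'
from h import *
st()
E
```

```text
t 18.15 jig pos mm [ 63.9 -13.9  27.2] F jig [-0.8  0.6 -0.9] rotfix [-0.0002 -0.0001 -0.0025]
```

>>> step_arm:
  commands:
    - [0.2,0.06,0,-0.1,0,0,0]
    - [0.2,0.12,0,-0.21,0,0,0]
    - [0.2,0.18,0,-0.31,0,0,0]
    - [0.2,0.24,0,-0.42,0,0,0]
    - [0.2,0.3,-0.01,-0.52,0,0,0]

```text
time: 18.57
tool_pos: [0.5414, -0.254, 0.0833]
tool_rot: [-3.141, -0.523, -0.028]
contact_force: [0.3, -0.2, -0.9]
opening: 0.0296
grip_force: 25.0
```

>>> step_arm:
  commands:
    - [0.2,0.025,0,-0.045,0,0,0]
    - [0.2,0.05,0,-0.09,0,0,0]
    - [0.2,0.075,0,-0.13,0,0,0]

```text
time: 18.82
tool_pos: [0.5421, -0.254, 0.082]
tool_rot: [-3.141, -0.523, -0.028]
contact_force: [-0.7, -0.2, -1.4]
opening: 0.0297
grip_force: 25.0
```

```bash
python3 - <<'E'
from h import *
st()
E
```

```text
t 18.82 jig pos mm [ 63.4 -14.   19.5] F jig [-1.2 -0.2 -0.9] rotfix [-0.0007 -0.0008 -0.002 ]
```

>>> step_arm:
  commands:
    - [0.2,0.025,0,-0.045,0,0,0]
    - [0.2,0.03,0,-0.06,0,0,0]

```text
time: 18.98
tool_pos: [0.5422, -0.254, 0.0817]
tool_rot: [-3.141, -0.523, -0.028]
contact_force: [-4.8, 0.9, 4.9]
opening: 0.029
grip_force: 25.0
```

```bash
python3 - <<'E'
from h import *
st()
E
```

```text
t 18.98 jig pos mm [ 63.4 -13.9  19.2] F jig [-1.8  0.7  6.7] rotfix [-0.0005 -0.0005 -0.0021]
```

Contact came exactly where predicted. Now I slide it to the toe fence.

>>> step_arm:
  commands:
    - [0.2,-0.015,0,0.025,0,0,0]
    - [0.2,-0.15,0.004,-0.05,0,0,0]
    - [0.2,-0.29,0.008,-0.13,0,0,0]
    - [0.2,-0.43,0.012,-0.21,0,0,0]
    - [0.2,-0.54,0.016,-0.28,0,0,0]

```text
time: 19.4
tool_pos: [0.537, -0.254, 0.0787]
tool_rot: [-3.141, -0.523, -0.028]
contact_force: [0.3, 0.6, 1.6]
opening: 0.0292
grip_force: 25.0
```

```bash
python3 - <<'E'
from h import *
st()
E
```

```text
t 19.4 jig pos mm [ 57.3 -14.1  19.3] F jig [1.  0.6 1.2] rotfix [-0.0004 -0.0003 -0.0018]
```

>>> step_arm:
  commands:
    - [0.2,-0.07,0,-0.04,0,0,0]
    - [0.2,-0.14,0,-0.08,0,0,0]
    - [0.2,-0.21,0,-0.12,0,0,0]

```text
time: 19.65
tool_pos: [0.5359, -0.2541, 0.0783]
tool_rot: [-3.141, -0.525, -0.028]
contact_force: [8.0, 1.2, 3.0]
opening: 0.0297
grip_force: 25.0
```

```bash
python3 - <<'E'
from h import *
st()
E
```

```text
t 19.65 jig pos mm [ 56.2 -14.3  19.4] F jig [ 8.4  1.5 -1.4] rotfix [-0.0003  0.0014 -0.0015]
```

>>> step_arm:
  commands:
    - [0.2,-0.003,-0.1,0,0,0,0]
    - [0.2,-0.006,-0.2,0,0,0,0]
    - [0.2,-0.009,-0.3,0,0,0,0]
    - [0.2,-0.012,-0.4,0,0,0,0]

```text
time: 19.98
tool_pos: [0.5358, -0.2567, 0.0783]
tool_rot: [-3.139, -0.525, -0.027]
contact_force: [5.0, 5.1, 3.3]
opening: 0.0297
grip_force: 25.0
```

```bash
python3 - <<'E'
from h import *
st()
E
```

```text
t 19.98 jig pos mm [ 56.2 -16.9  19.4] F jig [5.9 5.3 0.5] rotfix [-0.0024  0.0011 -0.0034]
```

>>> step_arm:
  commands:
    - [0.2,-0.003,-0.1,0,0,0,0]
    - [0.2,-0.006,-0.2,0,0,0,0]
    - [0.2,-0.009,-0.27,0,0,0,0]

```text
time: 20.23
tool_pos: [0.5357, -0.2588, 0.0782]
tool_rot: [-3.137, -0.525, -0.027]
contact_force: [6.8, 8.9, 5.7]
opening: 0.0297
grip_force: 25.0
```

```bash
python3 - <<'E'
from h import *
st()
E
```

```text
t 20.23 jig pos mm [ 56.1 -19.   19.4] F jig [8.6 9.1 1.6] rotfix [-0.0036  0.001  -0.0041]
```

At -19.0 mm, the same as birch. I'll press a little on both fences, then open.

>>> step_arm:
  commands:
    - [0.2,-0.02,-0.08,-0.01,0,0,0]
    - [0.2,-0.035,-0.14,-0.02,0,0,0]
    - [0.2,-0.035,-0.14,-0.02,0,0,0]

```text
time: 20.48
tool_pos: [0.5357, -0.2588, 0.0782]
tool_rot: [-3.135, -0.525, -0.027]
contact_force: [8.2, 12.3, 7.3]
opening: 0.0298
grip_force: 25.1
```

```bash
python3 - <<'E'
from h import *
st()
E
```

```text
t 20.48 jig pos mm [ 56.1 -19.   19.4] F jig [10.5 12.5  2.4] rotfix [-0.0056  0.0014 -0.0058]
```

>>> step_arm:
  commands:
    - [0.4,0,0,0,0,0,0]
    - [0.5,0,0,0,0,0,0]
    - [0.6,0,0,0,0,0,0]
    - [0.6,0,0,0,0,0,0]

```text
time: 20.82
tool_pos: [0.5341, -0.262, 0.077]
tool_rot: [-3.141, -0.522, -0.028]
contact_force: [0.4, -0.3, -0.7]
opening: 0.0509
grip_force: 0.0
```

>>> step_arm:
  commands:
    - [0.6,-0.5,0.015,0.87,0,0,0]
    - [0.6,-1.5,0.045,2.6,0,0,0]
    - [0.6,-3,0.09,5.2,0,0,0]
    - [0.6,-5,0.146,8.66,0,0,0]
    - [0.6,-5,0.146,8.66,0,0,0]

```text
time: 21.23
tool_pos: [0.4835, -0.2622, 0.1697]
tool_rot: [3.135, -0.528, -0.026]
contact_force: [1.1, -0.2, 0.3]
opening: 0.0551
grip_force: 0.0
```

>>> step_arm:
  commands:
    - [0.6,-1,3,4,0,0,0]
    - [0.6,-1,6,6,0,0,0]
    - [0.6,-1,10,6,0,0,0]
    - [0.6,-1,14,6,0,0,0]
    - [0.6,-1,18,6,0,0,0]

```text
time: 21.65
tool_pos: [0.4736, -0.0795, 0.2248]
tool_rot: [3.142, -0.525, -0.029]
contact_force: [0.7, -1.2, -0.1]
opening: 0.0551
grip_force: 0.0
```

>>> step_arm:
  commands:
    - [0.6,0,4,0,0,0,0]
    - [0.6,0,8,0,0,0,0]
    - [0.6,0,12,0,0,0,0]
    - [0.6,0,12,0,0,0,0]
    - [0.6,0,12,0,0,0,0]

```text
time: 22.07
tool_pos: [0.4736, 0.0419, 0.2241]
tool_rot: [-3.141, -0.523, -0.023]
contact_force: [-0.4, 0.2, -0.8]
opening: 0.0549
grip_force: 0.0
```

```bash
python3 - <<'E'
from h import *
im=read_camera("top");im2=read_camera("side")
a=np.hstack([cv2.resize(im[125:210,325:455],None,fx=3,fy=3.,interpolation=2),cv2.resize(im2[85:170,230:360],None,fx=3,fy=3.,interpolation=2)])
cv2.imwrite("pics/h4.png",a[:,:,::-1])
E
```

```text
(no output)
```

View pics/h4.png

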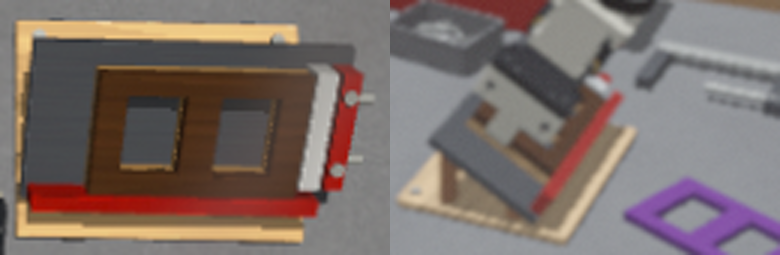

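The dark board lies square on the birch one, against both the toe fence and the bar. Only window-wall slivers of birch show, as perspective would give. The arm is clear, so I'm handing in.

```bash
python3 -c "
from cell import *
print(hand_in())"
```

```text
the job is handed in; nothing more can be done
None
```

Both boards are stacked in the jig, birch below and dark on top, each pressed against the toe fence and the side stop and then released; the job was handed in at about 22 s of the 72 s limit, with no verdict returned.

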